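# Fasten the drive's terminal cover with the slot key

### The job

The terminal cover of the drive on the bench has two slotted quarter-turn studs, and one still stands proud, its slot pointing along the drive. With the flat-handled slot key from the tool block, press that stud gently to its bottom, give it a quarter turn clockwise, and ease off so that it stays in its catch. Put the key back in its own place in the block, and leave the other stud fastened and everything else where it is.

Things in the scene. Friction and masses are not known exactly. Their poses are not given: they have to be found in the camera images.
- drive: Grey motor drive fixed to the bench on its back, 300 x 200 mm, 130 mm high. Origin: centre of its underside; x runs along its length away from the robot, z up. The terminal cover is the raised plate on its near end, top at z = 130 mm; the two fasteners stand on it at x = -100, y = +60 and -60 mm, which is which varies.
- fastener: The fastener still undone: a round grey boss fixed on the cover, 39 mm across, 13 mm high, bore 28 mm, with a spring-loaded steel stud in it. Origin: on the stud's axis at the cover's top; axes parallel to the drive's. It is delicate: the key may not bear on it, nor on the drive, with more than 16 N (press, twist and side load together).
- fastener_top (a point): Centre of the undone stud's head, level with its top: a 24 mm disc with a straight slot across it, 5 mm wide (mouth 6.6 mm), 5 mm deep, open at both ends. Moves and turns with the stud; its x axis lies along the slot. Undone, it is 18 mm above the cover, 5 mm above the boss's rim. A key's blade has about 0.12 rad of play in the slot either way.
- fastener_turn (a joint): Turn of the undone stud, rad, growing clockwise seen from above. 0 to 0.12 undone (slot about along the drive's x); it turns on only while pressed almost to its bottom. The catch lies from 1.39 to a hard stop at 1.70: let go there, the stud rises 3 mm and cannot turn back. Turning takes only 0.015 N m.
- fastener_press (a joint): How far the undone stud is pressed in, m; 0 when proud. Its spring pushes back with 5 N at first, 0.3 N more per mm. It is free to turn in the last 0.8 mm above a hard bottom, which lies anywhere from 0.005 to 0.0125 (at 6.5 to 9 N): different on each drive and not to be seen. A press of 9.5 to 10 N is always on the bottom.
- fastener_b: The fastener already fastened, the same kind; leave it so. Its head is nearly flush with its boss and its slot lies about along the drive's y. Origin: on its axis at the cover's top.
- fastener_b_turn (a joint): Turn of the fastened stud, rad: 1.45 to 1.65 at the start; must stay caught.
- fastener_b_press (a joint): How far the fastened stud is pressed in, m: about 0.0045 at the start and to the end.
- key: Slot key, steel, about 110 g, standing blade down in the tool block. Origin: centre of the blade's end; z up along the shank, x along the blade's width. Blade 18 mm wide (x), 2.8 mm thick (y), 6.5 mm long; round shank 9 mm, to z = 48 mm; flat bow 38 (x) x 14 (y) mm from z = 48 to 98 mm, gripped across its 14 mm.
- key_bow (a point): Point on the key's axis at which to grip the bow, 78 mm above the blade's end; axes as the key's.
- block: Aluminium tool block fixed to the bench, 190 (x) x 50 (y) x 60 mm high, origin at the centre of its underside. Three pockets, 27 (x) x 14 (y) mm, 54 mm deep, at x = -60, 0 and 60 mm. The tools hang in them by their shoulders, lower ends 12 mm off the bench; which pocket holds the key varies.
- driver_a: Bystander, leave it. Nut driver with a round black handle 29 mm thick, 100 mm long, standing in the block. Origin at its lower end.
- driver_b: Bystander, leave it. Thin cross-tip driver with the same round black handle, 100 mm long, standing in the block. Origin at its lower end.
- meter: Bystander, leave it. Yellow multimeter, 185 x 90 x 45 mm, lying on the far half of the drive. Origin: centre of its underside.
- tape: Bystander, leave it. Black roll of tape, 68 mm across, 19 mm high. Origin: centre of its underside.
- capacitor: Bystander, leave it. Upright dark capacitor can, 35 mm across, 63 mm high. Origin: centre of its underside.
- module: Bystander, leave it. Flat white power module on a copper plate, 108 x 62 x 33 mm. Origin: centre of its underside.
- fuse: Bystander, leave it. White ceramic knife fuse, 130 x 34 x 36 mm. Origin: centre of its underside.
- pliers: Bystander, leave it. Pliers with blue grips lying flat, 155 x 60 x 14 mm. Origin near the middle, at the underside.

How it is judged:
On the way, in this order (a step that is already met when the one before it is completed fails the run):
1. the proud stud is pressed in with the key (value of joint fastener_press above 0.004 m and contact force between key and fastener above 3 N), for 0.05 s.
2. it is turned clockwise into its catch and the key has been eased off it (value of joint fastener_turn above 1.37 rad and contact force between key and fastener below 0.5 N), for 0.2 s.
At the end, for the whole second after the job is handed in: The stud that stood proud is turned past 1.37 rad, in its catch; the other stud is still turned past 1.37 rad and pressed in more than 3 mm; the key stands in its own pocket, within 9 mm of where it was and within 0.12 rad of upright, at rest (value of joint each of fastener_turn, fastener_b_turn above 1.37 rad and value of joint fastener_b_press above 0.003 m and distance of key from where it was at the start of the episode below 0.009 m and angle between key's own z axis and vertical below 0.12 rad and linear speed of key below 0.02 m/s); the robot touches nothing.
It fails at once if the key bears on the fastener with more than 16 N, pressing and twisting together (contact force between key and fastener above 16 N).
It fails at once if the key bears on the drive or on the other fastener with more than 16 N (contact force between key and drive above 16 N or contact force between key and fastener_b above 16 N).
It fails at once if the fingers work the stud (contact force between the fingers and fastener above 1 N).
It fails at once if the fastened stud is turned (value of joint fastener_b_turn below 1.3 rad).
It fails at once if a bystander is moved more than 3 cm (distance of any of driver_a, driver_b, meter, tape, capacitor, module, fuse, pliers from where it was at the start of the episode above 0.03 m).
It also fails if it takes over 69 s, if anything falls off the work surface, if the arm or the gripper's body presses on something with over 40 N, if the wrist force passes 120 N, or if a joint passes its speed limit or range.

### The arm

A 6-joint arm with a two-finger parallel gripper is mounted at the origin on the work surface. World frame = base frame: x ahead of the robot, y to its left, z up, the work surface at z = 0. Lengths are in m, angles in rad, forces in N, time in s.
With the tool pointing down it reaches from about 0.225 to 0.875 m from the base axis. Payload 3.4 kg.
Tool frame: the origin (TCP) lies between the finger pads; the fingertips stand 11 mm ahead of it and the grasp point (between the pads) lies 8 mm behind it; z points along the fingers, y is the line along which they close (so a half turn about z gives the same grasp; the last joint's range is limited). The gripper opens to 85 mm and grips with 20 to 120 N. Pads are 22 mm wide; open, the fingers measure 114 mm over their backs; the gripper's body (76 mm by 85 mm) begins 54 mm behind the grasp point. The pads swing forward as they close: fully open they stand 13 mm farther back than shut.
Start: joints at [1.127, 0.276, 1.505, -0, 1.361, -0.121], TCP at [0.182, 0.545, 0.242] pointing down, gripper open.
Joint ranges: [-2.89, 2.89], [-0.75, 2.08], [0.22, 2.7], [-1.18, 4.32], [0.11, 2.71], [-2.7, 2.7]. Speed limits (rad/s): [2.57, 2.57, 3.14, 3.14, 3.14, 3.14].

### API

Orientations are given as a unit quaternion [w, x, y, z].
In Python, from rig import sensors, eyes, manip gives the robot as it stands.
- The arm moves only by the tool drive_tool, never from a script. Its argument "deltas" is a list of rows, each an object with "linear": the shift along the world's x, y, z in mm, a list of three; "twist": the turn about the world's z in degrees; "claw": the opening, from 0 (shut) to 1 (fully open). In form: [{"linear": [tx, ty, tz], "twist": twist, "claw": claw}, ...]. A call has 1 to 12 rows; each row is the pose to reach, as a shift and turn from the pose commanded when the call began; what a row does not reach only later rows make up. A row lasts 1/12 s, in which the tool goes at most 41.7 mm and 7.16 degrees, less where a joint would pass 70% of its speed; a pose out of reach is approached as far as the arm can. A call with a gripper value outside its range is refused whole. The fingers move at their own pace and stop on an object; "squeeze" is the grip in N (left out, the last holds). Time passes only in rows, so rows that repeat a pose let the fingers close. It gives the time, the measured TCP pose, the force, the opening and the grip force at its end, in the units of the state.
- sensors.get_state(): the state, without advancing time (a new reading comes with each control period).
- eyes.get_image(name): name is "scene" or "top"; returns the picture (480x640x3 uint8, red, green, blue); there is no depth.
- eyes.camera_model(name): a dict with "intrinsics" (3x3 intrinsics, pixels), "dist" ([k1, k2, p1, p2, k3] as OpenCV has them; the pictures are not rectified), "R" (3x3) and "t" (3): a world point X has camera coordinates R X + t. Camera axes: x right, y down, z forward; pixel columns grow to the right and rows downward; lengths in m; the calibration is good to about 2 mm. A picture is of the moment at which its call begins. camera_model takes no time and is no camera call.
- manip.sign_off(): hands the job in; it is judged then, once.
The state is a dict: "clock": time; "qpos": joint angles; "qd": joint speeds; "effort": joint torques, N m; "position": TCP position; "ee_rot": TCP orientation; "contact_force": force on the tool from outside, world axes, zero at the start; "moment": the same for the moment, N m; "width": finger opening in m; "gripper_force": force on a finger pad.
Only numpy, scipy, OpenCV 4.12 (cv2) and the standard library are available. Lean on these libraries where they do the work, as an engineer would, in place of code of your own. Each camera call takes 0.05 s, during which the arm holds its last target. There are 200 camera calls.

## Working session

There is one attempt and no reset: what is moved stays moved. The work goes in short steps, Python scripts to look and compute and a tool call to move; the robot and the scene stay as the last step left them, time stands still between calls to the robot, and variables do not carry over. Pictures are saved under pics/ and viewed, at most 10 in all, crops included, and the job is handed in when it is done.

Besides the shell and the picture viewer there is one more tool, called after "Request:" in YAML: its name, and indented under it one key for each argument. drive_tool: Moves the arm, as the interface text tells. Its arguments: {"type":"object","properties":{"deltas":{"type":"array","items":{"type":"object","properties":{"linear":{"type":"array","items":{"type":"number"}},"twist":{"type":"number"},"claw":{"type":"number"}}}},"squeeze":{"type":"number"}},"required":["deltas"]}

```bash
mkdir -p pics
cat > h.py <<'E'
import numpy as np, cv2
from rig import sensors, eyes, manip
def snap(n,f):
    im=eyes.get_image(n); cv2.imwrite('pics/'+f,cv2.cvtColor(im,cv2.COLOR_RGB2BGR)); return im
def ray(n,px):
    c=eyes.camera_model(n);K=np.array(c['intrinsics']);R=np.array(c['R']);t=np.array(c['t'])
    u=cv2.undistortPoints(np.array([[px]],float),K,np.array(c['dist']))[0,0]
    return -R.T@t, R.T@np.array([u[0],u[1],1])
def onz(n,px,z):
    o,d=ray(n,px); return o+d*(z-o[2])/d[2]
def proj(n,X):
    c=eyes.camera_model(n)
    return cv2.projectPoints(np.array(X,float).reshape(-1,1,3),cv2.Rodrigues(np.array(c['R']))[0],np.array(c['t'],float),np.array(c['intrinsics']),np.array(c['dist']))[0][:,0]
def tri(p1,p2):
    o1,d1=ray('scene',p1);o2,d2=ray('top',p2)
    s=np.linalg.lstsq(np.c_[d1,-d2],o2-o1,rcond=None)[0]
    a=o1+s[0]*d1;b=o2+s[1]*d2
    return (a+b)/2,np.linalg.norm(a-b)
E
python3 - <<'E'
from h import *
snap('top','t0.png');snap('scene','s0.png')
for n in('top','scene'):
    c=eyes.camera_model(n);print(n,np.round(-np.array(c['R']).T@np.array(c['t']),3),np.round(c['intrinsics'],1).tolist(),np.round(c['R'],2).tolist())
print(sensors.get_state())
E
```

```text
top [0.409 0.012 1.189] [[549.5, 0.0, 321.6], [0.0, 549.5, 239.8], [0.0, 0.0, 1.0]] [[0.02, -1.0, -0.01], [-0.98, -0.02, -0.18], [0.18, 0.02, -0.98]]
scene [ 1.051 -0.432  0.892] [[469.5, 0.0, 320.2], [0.0, 469.5, 240.4], [0.0, 0.0, 1.0]] [[0.72, 0.69, -0.0], [0.53, -0.56, -0.63], [-0.44, 0.46, -0.77]]
{'clock': 0.1, 'qpos': array([ 1.12703247e+00,  2.76538087e-01,  1.50600960e+00, -1.07975743e-06,
        1.36066902e+00, -1.21009813e-01]), 'qd': array([-0.00056802, -0.00078435, -0.00424817, -0.00106177, -0.0017338 ,
        0.00108926]), 'effort': array([ 2.85436894e-03, -4.17698336e+01, -2.46404082e+01, -2.87979874e-04,
        5.76518170e-03,  1.52167490e-05]), 'position': array([0.18219779, 0.54490413, 0.24152135]), 'ee_rot': array([-2.25762816e-04,  1.60677326e-01,  9.87006655e-01, -7.80010555e-04]), 'contact_force': array([-0.03908753, -0.61243788, -0.77921824]), 'moment': array([ 0.01789572, -0.08134879, -0.0170368 ]), 'gripper_force': 0.0, 'width': 0.08539389896370997}
```

View pics/t0.png

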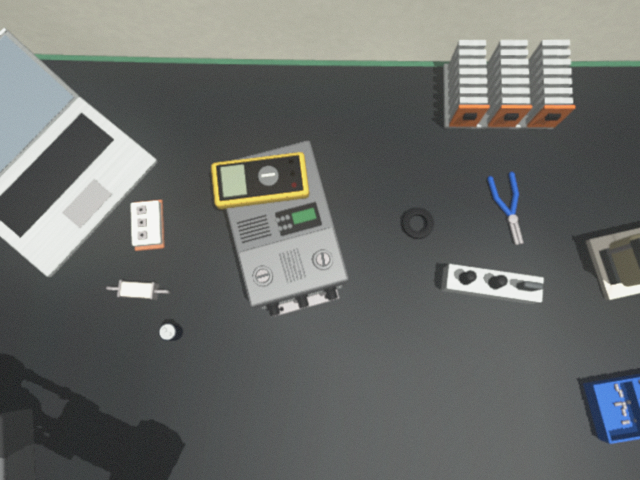

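View pics/s0.png

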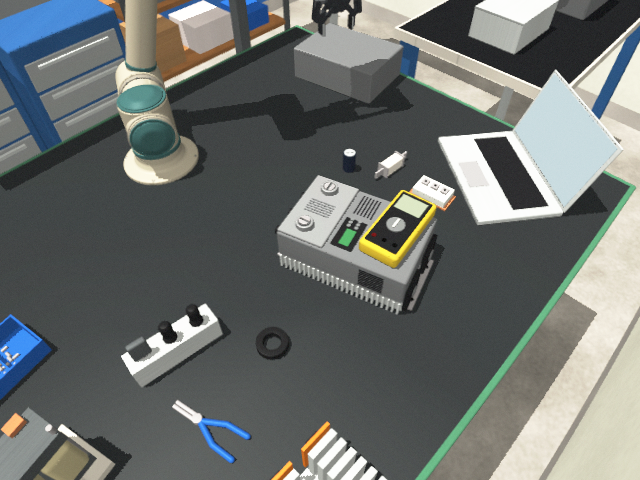

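The top view shows the studs at about (262,275) and (322,259), the block at (443-543, 263-302), and the key at its right end, about (530,286). I'll zoom in on both areas.

Run:
```python
import cv2,numpy as np
t=cv2.imread('pics/t0.png');s=cv2.imread('pics/s0.png')
def c(i,x,y,w=66,h=50): return cv2.resize(i[y:y+h,x:x+w],(396,300),interpolation=cv2.INTER_CUBIC)
a=np.vstack([np.hstack([c(t,235,242,99,50)if 0 else c(t,232,242),c(t,290,235)]),np.hstack([c(t,485,262),c(s,115,325)])])
cv2.imwrite('pics/m0.png',a)
b=np.hstack([c(s,300,160),c(s,280,200)])
cv2.imwrite('pics/m1.png',b)
```

```text
(no output)
```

View pics/m0.png

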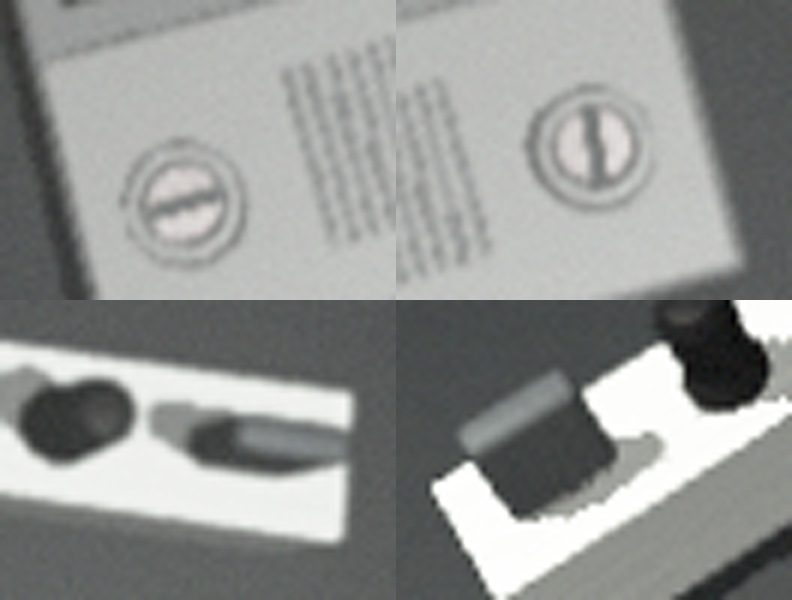

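View pics/m1.png

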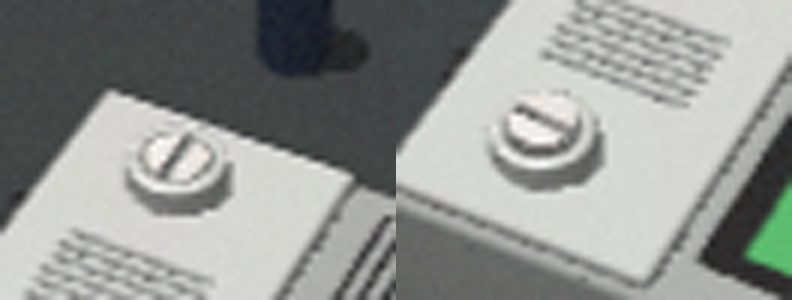

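Undone stud: the right one, about (323,259) top and (304,220) scene, standing proud with its slot along the drive. The key's flat bow is at the block's right end. Next I measure with masks.

Run:
```python
from h import *
t=cv2.imread('pics/t0.png').astype(int);s=cv2.imread('pics/s0.png').astype(int)
def show(i,x,y,w,h):
    print(x,y);print('\n'.join(' '.join('%3d'%v for v in r) for r in i[y:y+h,x:x+w].mean(2).astype(int)))
show(t,512,276,36,18)
show(s,124,334,30,22)
# heads: pinkish (R-B)
def head(i,x,y,r=12):
    sub=i[y-r:y+r+1,x-r:x+r+1]; m=(sub[...,2]-sub[...,0]>6)
    m=m.astype(np.uint8);n,l,st,ce=cv2.connectedComponentsWithStats(m)
    pts=np.argwhere(m)[:,::-1]; pts=np.vstack([np.argwhere(l==k)[:,::-1] for k in range(1,n) if st[k,4]>8])
    e=cv2.minEnclosingCircle(cv2.convexHull(pts.astype(np.float32)))
    return e[0][0]+x-r,e[0][1]+y-r,e[1],len(pts)
for nm,p,q in(('U',(323,259),(304,221)),('F',(262,275),(330,186))):
    a=head(t,*p);b=head(s,*q);print(nm,a,b,tri(b[:2],a[:2]))
# block top
for i,n,c in((t,'top',(443,260,545,304)),(s,'scene',(115,300,225,390))):
    m=np.zeros(i.shape[:2],np.uint8);m[c[1]:c[3],c[0]:c[2]]=(i.min(2)>225)[c[1]:c[3],c[0]:c[2]]
    h=cv2.convexHull(np.argwhere(m)[:,::-1].astype(np.int32))
    P=np.array([onz(n,p[0],.06)[:2] for p in h]).astype(np.float32)
    print(n,cv2.minAreaRect(P*1000))
```

```text
512 276
237 238 239 239 238 240 240 238 239 238 238 238 237 238 237 238 234 227 224 218 206 203 200 191 177 165 149 134 126 121 114 101  91  91  88  90
235 235 235 235 236 237 238 238 238 239 239 238 238 239 239 239 240 239 239 238 237 237 238 234 227 225 217 203 200 192 182 138 100  89  86  87
217 217 218 217 217 228 235 237 238 235 236 238 238 238 239 240 239 239 240 240 241 239 240 239 238 237 237 237 237 237 232 181 111  88  88  91
161 160 161 163 166 190 217 218 219 218 221 227 235 237 237 238 237 237 237 237 238 239 239 238 239 239 239 240 239 241 237 185 118  89  92  91
140 142 142 144 144 155 160 160 160 159 158 177 205 215 217 217 219 220 225 229 232 238 238 238 238 238 239 238 240 240 239 186 115  93  87  90
144 140 142 142 142 141 136 129 120 118 110 110 123 134 140 139 145 152 168 181 195 211 217 219 219 224 229 232 236 239 234 181 114  90  87  90
139 143 142 140 134 125 110 101  93  84  73  70  85 103 115 117 118 117 123 124 131 139 142 147 148 163 184 193 212 223 223 164 104  88  93  90
141 143 142 137 119  91  81  72  67  62  64  71  92 110 127 128 123 123 125 120 118 
[... 4014 characters left out ...]
9 159 160 163
253 253 253 253 252 246 155  67  64  67  62  66  63  65  65  65  64  66  60  63  66  72 108 103 157 156 159 160 162 177
U (320.0, 259.5, 4.609872341156006, 22) (303.59433937072754, 219.48113250732422, 5.615091800689697, 63) (array([0.56111417, 0.03021154, 0.14469064]), np.float64(0.004120668535362946))
F (263.0, 275.80000019073486, 5.200100421905518, 28) (329.0, 185.5, 5.2202534675598145, 50) (array([0.52923367, 0.14047816, 0.14603756]), np.float64(0.0014116811418630304))
top ((534.03466796875, -323.40557861328125), (187.7977294921875, 48.115665435791016), 82.51306915283203)
scene ((532.4258422851562, -323.663330078125), (189.7388458251953, 49.69725036621094), 82.7306900024414)
```

Run:
```python
from h import *
r=lambda a:np.round(np.array(a)*1000,1)
U=onz('top',(322.75,258.9),.148);U2=onz('scene',(303.6,219.6),.148)
F=onz('top',(262.1,275.6),.1435);F2=onz('scene',(329,185.6),.1435)
print(r([U,U2,F,F2]),tri((303.6,219.6),(322.75,258.9)))
for a,b in((U,F),(U2,F2)):
    d=(b-a)[:2];print(np.linalg.norm(d),np.degrees(np.arctan2(d[1],d[0])))
k=onz('top',(533.2,284.9),.11);k2=onz('scene',(134.2,343.2),.11);print(r([k,k2]))
a=np.radians(-97.4);c=np.array([.5332,-.3235]);print(r(c+.06*np.array([np.cos(a),np.sin(a)])))
for n,p,q in(('top',(524.3,283.8),(542.2,286.4)),('scene',(126,348.7),(142.2,337.7))):
    d=(onz(n,q,.11)-onz(n,p,.11))[:2];print(np.linalg.norm(d),np.degrees(np.arctan2(d[1],d[0])))
# driver handle tops: nearest driver
from scipy.spatial.transform import Rotation as R
s=sensors.get_state();w,x,y,z=s['ee_rot'];print(R.from_quat([x,y,z,w]).as_matrix().round(3))
```

```text
[[563.1  26.6 148. ]
 [562.5  26.2 148. ]
 [529.4 142.  143.5]
 [528.  142.8 143.5]] (array([0.56286574, 0.02626446, 0.14834046]), np.float64(0.0007244589674857165))
0.12023009205607892 106.28038391797237
0.12162978242391341 106.43565900289906
[[ 525.7 -382.2  110. ]
 [ 525.5 -383.9  110. ]]
[ 525.5 -383. ]
0.03399557623590715 -97.24084637784587
0.03396616514949296 85.78735021641695
[[-0.948  0.317 -0.001]
 [ 0.317  0.948 -0.001]
 [ 0.    -0.002 -1.   ]]
```

Request:
drive_tool:
  deltas:
    - {"linear": [42, -40, 10], "twist": -7, "claw": 1}
    - {"linear": [80, -80, 15], "twist": -14, "claw": 1}
    - {"linear": [110, -120, 20], "twist": -21, "claw": 1}
    - {"linear": [140, -160, 20], "twist": -28, "claw": 1}
    - {"linear": [165, -195, 20], "twist": -35, "claw": 1}
    - {"linear": [190, -230, 20], "twist": -42, "claw": 1}
    - {"linear": [210, -265, 20], "twist": -49, "claw": 1}
    - {"linear": [225, -303, 20], "twist": -56, "claw": 1}
    - {"linear": [240, -342, 20], "twist": -63, "claw": 1}
    - {"linear": [255, -380, 20], "twist": -70, "claw": 1}
    - {"linear": [265, -420, 20], "twist": -77, "claw": 1}
    - {"linear": [275, -460, 20], "twist": -78.5, "claw": 1}

```text
clock: 1.1
position: [0.4449, 0.1267, 0.2621]
ee_rot: [-0.0, 0.75, 0.661, 0.0]
contact_force: [1.4, 0.5, -0.5]
width: 0.0855
gripper_force: 0.0
```

Run:
```python
from h import *
print(tri((166.5,325.5),(502.1,279.9)))
print(tri((193,310),(466,276)))
for a,b in(((515,105),(572,130)),):
    f=lambda c:((c[0]-396+.5)/6-.5+280,(c[1]+.5)/6-.5+200)
    d=onz('scene',f(b),.148)-onz('scene',f(a),.148);print(d,np.degrees(np.arctan2(d[1],d[0])))
f=lambda c:((c[0]-396+.5)/6-.5+290,(c[1]+.5)/6-.5+235)
d=onz('top',f((591,105)),.148)-onz('top',f((599,185)),.148);print(d,np.degrees(np.arctan2(d[1],d[0])))
```

```text
(array([ 0.53548196, -0.32163412,  0.10813182]), np.float64(0.004871510689477856))
(array([ 0.54061963, -0.25929123,  0.09728265]), np.float64(0.004939141748013786))
[0.02313904 0.00543856 0.        ] 13.226618664619869
[0.02572914 0.00306748 0.        ] 6.798825612897285
```

Request:
drive_tool:
  deltas:
    - {"linear": [6, -40, 0], "claw": 1}
    - {"linear": [12, -80, 0], "claw": 1}
    - {"linear": [18, -120, 0], "claw": 1}
    - {"linear": [24, -160, 0], "claw": 1}
    - {"linear": [30, -200, 0], "claw": 1}
    - {"linear": [36, -240, 0], "claw": 1}
    - {"linear": [42, -280, 0], "claw": 1}
    - {"linear": [48, -320, 0], "claw": 1}
    - {"linear": [54, -360, 0], "claw": 0.6}
    - {"linear": [60, -400, 0], "claw": 0.6}
    - {"linear": [66, -440, 0], "claw": 0.6}
    - {"linear": [68.4, -468, 0], "claw": 0.6}

```text
$.deltas[0]: bad value
```

Request:
drive_tool:
  deltas:
    - {"linear": [0, 0, -10], "claw": 0.6}
    - {"linear": [0, 0, -30], "claw": 0.6}
    - {"linear": [0, 0, -60], "claw": 0.6}
    - {"linear": [0, 0, -90], "claw": 0.6}
    - {"linear": [0, 0, -110], "claw": 0.6}
    - {"linear": [0, 0, -120], "claw": 0.6}
    - {"linear": [0, 0, -120], "claw": 0.6}
    - {"linear": [0, 0, -120], "claw": 0.6}

```text
$.deltas[0]: bad value
```

Run:
```python
from h import *
t=snap('top','t1.png');s=snap('scene','s1.png');print(sensors.get_state()['position'],sensors.get_state()['ee_rot'],sensors.get_state()['width'])
c=lambda i,x,y:cv2.resize(i[y:y+96,x:x+64*1],(400,600),interpolation=cv2.INTER_CUBIC)
cv2.imwrite('pics/m2.png',cv2.cvtColor(np.hstack([c(t,500,230),c(s,105,270)]),cv2.COLOR_RGB2BGR))
```

```text
[0.44616757 0.12300669 0.26194393] [ 0.00147187  0.75165279  0.65955661 -0.00099872] 0.08557500176796251
```

View pics/m2.png

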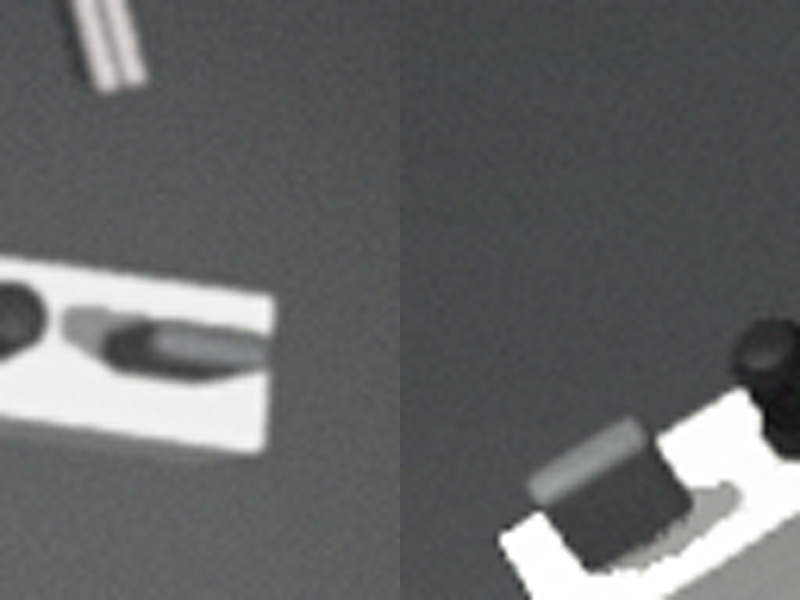

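Refused: each row needs a twist. The picture shows the key unchanged in its pocket.

Request:
drive_tool:
  deltas:
    - {"linear": [6, -41, 0], "twist": 0, "claw": 1}
    - {"linear": [12, -82, 0], "twist": 0, "claw": 1}
    - {"linear": [18, -123, 0], "twist": 0, "claw": 1}
    - {"linear": [24, -164, 0], "twist": 0, "claw": 1}
    - {"linear": [30, -205, 0], "twist": 0, "claw": 1}
    - {"linear": [36, -246, 0], "twist": 0, "claw": 1}
    - {"linear": [42, -287, 0], "twist": 0, "claw": 1}
    - {"linear": [48, -328, 0], "twist": 0, "claw": 1}
    - {"linear": [54, -369, 0], "twist": 0, "claw": 0.6}
    - {"linear": [60, -410, 0], "twist": 0, "claw": 0.6}
    - {"linear": [66, -450, 0], "twist": 0, "claw": 0.6}
    - {"linear": [79.5, -490, 0], "twist": 0.5, "claw": 0.6}

```text
clock: 2.2
position: [0.5232, -0.3617, 0.262]
ee_rot: [-0.001, 0.746, 0.666, -0.0]
contact_force: [0.7, 1.2, 0.5]
width: 0.0515
gripper_force: 0.0
```

Request:
drive_tool:
  deltas:
    - {"linear": [0, -16, 0], "twist": 0, "claw": 0.6}
    - {"linear": [0, -16, -10], "twist": 0, "claw": 0.6}
    - {"linear": [0, -16, -40], "twist": 0, "claw": 0.6}
    - {"linear": [0, -16, -80], "twist": 0, "claw": 0.6}
    - {"linear": [0, -16, -110], "twist": 0, "claw": 0.6}
    - {"linear": [0, -16, -120], "twist": 0, "claw": 0.6}
    - {"linear": [0, -16, -120], "twist": 0, "claw": 0.6}
    - {"linear": [0, -16, -120], "twist": 0, "claw": 0.6}
    - {"linear": [0, -16, -120], "twist": 0, "claw": 0.6}

```text
clock: 2.95
position: [0.5252, -0.3771, 0.1446]
ee_rot: [0.002, 0.746, 0.666, 0.0]
contact_force: [-0.2, -0.1, 0.2]
width: 0.0514
gripper_force: 0.0
```

Run:
```python
from h import *
t=snap('top','t2.png');s=snap('scene','s2.png');st=sensors.get_state();q=st['ee_rot'];print(st['position'],2*np.degrees(np.arctan2(q[2],q[1]))-90,st['width'],st['contact_force'])
c=lambda i,x,y:cv2.resize(i[y:y+96,x:x+64*1],(400,600),interpolation=cv2.INTER_CUBIC)
cv2.imwrite('pics/m3.png',cv2.cvtColor(np.hstack([c(t,500,230),c(s,105,270)]),cv2.COLOR_RGB2BGR))
```

```text
[ 0.52513098 -0.37746444  0.14490467] -6.473108965595586 0.051133255784575775 [ 0.95796132 -0.03157004  0.54546415]
```

View pics/m3.png

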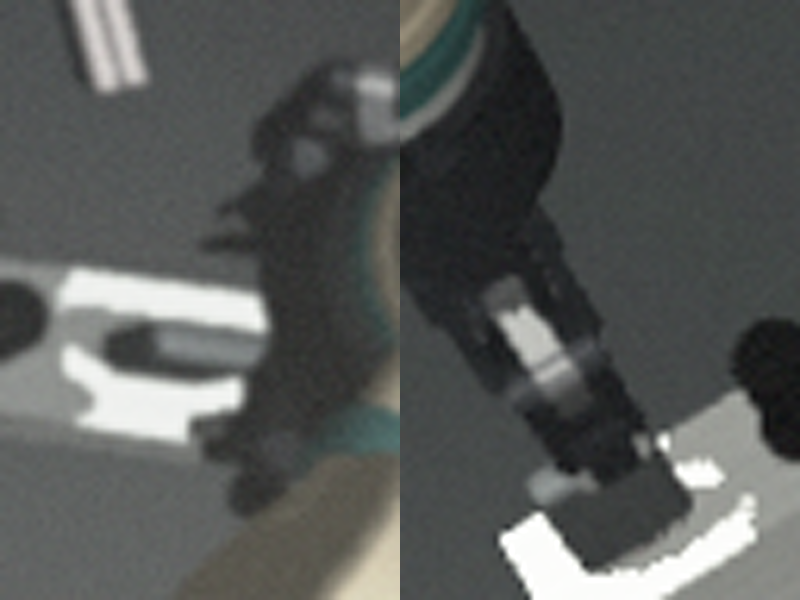

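The jaws straddle the bow in both views, so I correct by a few mm, descend and grip.

Request:
drive_tool:
  deltas:
    - {"linear": [0.4, -5.5, 0], "twist": 0, "claw": 0.6}
    - {"linear": [0.4, -5.5, -15], "twist": 0, "claw": 0.6}
    - {"linear": [0.4, -5.5, -35], "twist": 0, "claw": 0.6}
    - {"linear": [0.4, -5.5, -52], "twist": 0, "claw": 0.6}
    - {"linear": [0.4, -5.5, -63], "twist": 0, "claw": 0.6}
    - {"linear": [0.4, -5.5, -63], "twist": 0, "claw": 0.6}
    - {"linear": [0.4, -5.5, -63], "twist": 0, "claw": 0.6}
    - {"linear": [0.4, -5.5, -63], "twist": 0, "claw": 0.6}

```text
clock: 3.72
position: [0.525, -0.3832, 0.0805]
ee_rot: [0.001, 0.746, 0.666, 0.0]
contact_force: [0.1, 0.5, -0.5]
width: 0.0514
gripper_force: 0.0
```

Request:
drive_tool:
  deltas:
    - {"linear": [0, 0, 0], "twist": 0, "claw": 0}
    - {"linear": [0, 0, 0], "twist": 0, "claw": 0}
    - {"linear": [0, 0, 0], "twist": 0, "claw": 0}
    - {"linear": [0, 0, 0], "twist": 0, "claw": 0}
    - {"linear": [0, 0, 0], "twist": 0, "claw": 0}
    - {"linear": [0, 0, 0], "twist": 0, "claw": 0}
    - {"linear": [0, 0, 0], "twist": 0, "claw": 0}
    - {"linear": [0, 0, 0], "twist": 0, "claw": 0}
    - {"linear": [0, 0, 0], "twist": 0, "claw": 0}
    - {"linear": [0, 0, 0], "twist": 0, "claw": 0}
  squeeze: 70

```text
clock: 4.55
position: [0.5248, -0.3827, 0.0803]
ee_rot: [0.001, 0.746, 0.666, 0.0]
contact_force: [0.4, 0.5, 5.6]
width: 0.0135
gripper_force: 68.6
```

Run:
```python
from h import *
st=sensors.get_state();q=st['ee_rot'];print(st['position'],2*np.degrees(np.arctan2(q[2],q[1]))-90,st['width'],st['contact_force'],st['moment'],st['gripper_force'])
```

```text
[ 0.52477941 -0.38268905  0.08032445] -6.492568393379045 0.013491745083676584 [0.38819782 0.50813968 5.63346823] [ 0.09038218  0.05321926 -0.05189255] 68.60439419746399
```

Request:
drive_tool:
  deltas:
    - {"linear": [0, 0, 5], "twist": 0, "claw": 0}
    - {"linear": [0, 0, 20], "twist": 0, "claw": 0}
    - {"linear": [0, 0, 50], "twist": 0, "claw": 0}
    - {"linear": [0, 0, 85], "twist": 0, "claw": 0}
    - {"linear": [0, 0, 120], "twist": 0, "claw": 0}
    - {"linear": [0, 0, 155], "twist": 0, "claw": 0}
    - {"linear": [0, 0, 185], "twist": 0, "claw": 0}
    - {"linear": [0, 20, 190], "twist": 7, "claw": 0}
    - {"linear": [0, 50, 190], "twist": 14, "claw": 0}
    - {"linear": [0, 80, 190], "twist": 21, "claw": 0}
    - {"linear": [0, 110, 190], "twist": 28, "claw": 0}
    - {"linear": [0, 140, 190], "twist": 35, "claw": 0}

```text
clock: 5.55
position: [0.5234, -0.2408, 0.2687]
ee_rot: [-0.001, 0.509, 0.861, 0.0]
contact_force: [0.3, -0.0, -1.1]
width: 0.0132
gripper_force: 69.8
```

Request:
drive_tool:
  deltas:
    - {"linear": [4, 30, 0], "twist": 7, "claw": 0}
    - {"linear": [8, 60, 0], "twist": 14, "claw": 0}
    - {"linear": [12, 90, 0], "twist": 21, "claw": 0}
    - {"linear": [16, 120, 0], "twist": 28, "claw": 0}
    - {"linear": [20, 150, 0], "twist": 35, "claw": 0}
    - {"linear": [24, 180, 0], "twist": 42, "claw": 0}
    - {"linear": [28, 210, 0], "twist": 49, "claw": 0}
    - {"linear": [32, 240, 0], "twist": 56, "claw": 0}
    - {"linear": [36, 260, 0], "twist": 63, "claw": 0}
    - {"linear": [38, 269, 0], "twist": 70, "claw": 0}
    - {"linear": [38, 269, 0], "twist": 73.5, "claw": 0}
    - {"linear": [38, 269, 0], "twist": 73.5, "claw": 0}

```text
clock: 6.55
position: [0.5616, 0.0276, 0.2686]
ee_rot: [-0.001, -0.106, 0.994, 0.0]
contact_force: [-0.2, 0.6, -1.2]
width: 0.0133
gripper_force: 69.8
```

```bash
cat >> h.py <<'E'
def st():
    s=sensors.get_state();q=s['ee_rot'];print(s['clock'],(s['position']*1000).round(2),'yaw',(2*np.degrees(np.arctan2(q[2],q[1]))-90).round(2),'F',s['contact_force'].round(2),'M',s['moment'].round(3),s['width'],s['gripper_force'])
E
python3 -c "
from h import *
st()"
```

```text
6.55 [561.64  27.55 268.62] yaw 102.15 F [-0.15  0.58 -1.21] M [-0.024  0.019  0.01 ] 0.013255187784737029 69.8284900188446
```

Request:
drive_tool:
  deltas:
    - {"linear": [1.2, -1.2, -10], "twist": 0, "claw": 0}
    - {"linear": [1.2, -1.2, -25], "twist": 0, "claw": 0}
    - {"linear": [1.2, -1.2, -38], "twist": 0, "claw": 0}
    - {"linear": [1.2, -1.2, -44], "twist": 0, "claw": 0}
    - {"linear": [1.2, -1.2, -44], "twist": 0, "claw": 0}
    - {"linear": [1.2, -1.2, -44], "twist": 0, "claw": 0}

```text
clock: 7.05
position: [0.5632, 0.025, 0.2249]
ee_rot: [-0.001, -0.104, 0.995, 0.0]
contact_force: [0.9, -0.4, -0.9]
width: 0.0125
gripper_force: 69.8
```

Run:
```python
from h import *
t=snap('top','t4.png');s=snap('scene','s4.png');st()
c=lambda i,x,y:cv2.resize(i[y:y+66,x:x+50],(400,528),interpolation=cv2.INTER_CUBIC)
cv2.imwrite('pics/m4.png',cv2.cvtColor(np.hstack([c(t,298,225),c(s,280,170)]),cv2.COLOR_RGB2BGR))
```

```text
7.15 [563.93  25.14 225.93] yaw 101.96 F [ 0.03 -0.09 -1.35] M [-0.02 -0.02  0.01] 0.013292206761146631 69.82643723487854
```

View pics/m4.png

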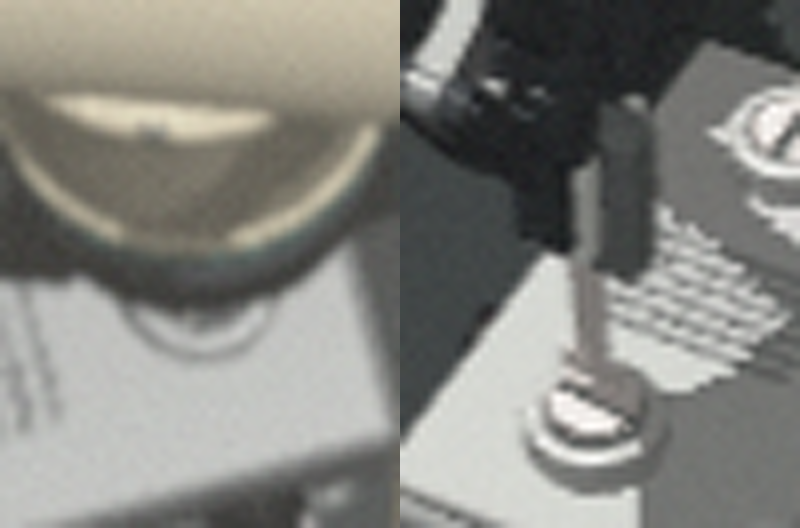

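The scene crop shows the blade end line just above the slot line. I'll compare it with the projections at greater zoom.

Run:
```python
from h import *
s=cv2.imread('pics/s4.png')
x0,y0,w,h,k=292,205,40,30,20
c=cv2.resize(s[y0:y0+h,x0:x0+w],(w*k,h*k),interpolation=cv2.INTER_CUBIC)
def line(X,col):
    p=((proj('scene',X)-[x0,y0]+.5)*k-.5);print(p.round(0).tolist())
    cv2.line(c,tuple(int(v) for v in p[0]),tuple(int(v) for v in p[1]),col,1)
def seg(cx,cy,z,L,a):
    a=np.radians(a);d=np.array([np.cos(a),np.sin(a),0])*L;m=np.array([cx,cy,z]);return [m-d,m+d]
line(seg(.5635,.0252,.1574,.009,12),(0,0,255))
line(seg(.5629,.0264,.148,.012,10),(0,160,0))
cv2.imwrite('pics/m5.png',c)
```

```text
[[168.0, 219.0], [311.0, 285.0]]
[[154.0, 256.0], [339.0, 349.0]]
```

View pics/m5.png

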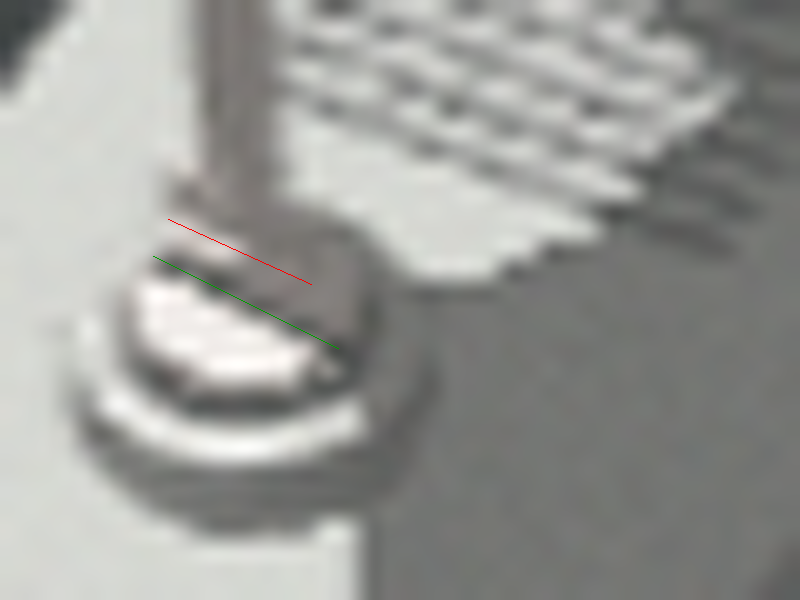

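Slot and blade are parallel in view. TCP has settled at (563.9, 25.1), so I shift (-1, +1.3) and lower to test entry.

Request:
drive_tool:
  deltas:
    - {"linear": [-1, 1.3, 0], "twist": 0, "claw": 0}
    - {"linear": [-1, 1.3, 0], "twist": 0, "claw": 0}
    - {"linear": [-1, 1.3, -4], "twist": 0, "claw": 0}
    - {"linear": [-1, 1.3, -8], "twist": 0, "claw": 0}
    - {"linear": [-1, 1.3, -10], "twist": 0, "claw": 0}
    - {"linear": [-1, 1.3, -12], "twist": 0, "claw": 0}
    - {"linear": [-1, 1.3, -13], "twist": 0, "claw": 0}
    - {"linear": [-1, 1.3, -13], "twist": 0, "claw": 0}
    - {"linear": [-1, 1.3, -13], "twist": 0, "claw": 0}

```text
clock: 7.9
position: [0.5624, 0.0268, 0.2122]
ee_rot: [-0.0, -0.105, 0.995, 0.0]
contact_force: [0.2, 0.1, -1.1]
width: 0.0131
gripper_force: 69.8
```

```bash
python3 -c "
from h import *
st()"
```

```text
7.9 [562.44  26.77 212.21] yaw 102.01 F [ 0.21  0.08 -1.15] M [-0.001  0.007  0.032] 0.013084623160871457 69.82607245445251
```

No force at about 4 mm below the head's top, so the blade is in the slot. I continue down in small steps.

Request:
drive_tool:
  deltas:
    - {"linear": [0, 0, -1], "twist": 0, "claw": 0}
    - {"linear": [0, 0, -2], "twist": 0, "claw": 0}
    - {"linear": [0, 0, -3], "twist": 0, "claw": 0}
    - {"linear": [0, 0, -3], "twist": 0, "claw": 0}
    - {"linear": [0, 0, -3], "twist": 0, "claw": 0}

```text
clock: 8.32
position: [0.5627, 0.0268, 0.21]
ee_rot: [0.001, -0.105, 0.995, -0.0]
contact_force: [-0.4, 0.3, 4.3]
width: 0.0134
gripper_force: 70.5
```

Request:
drive_tool:
  deltas:
    - {"linear": [0, 0, -1], "twist": 0, "claw": 0}
    - {"linear": [0, 0, -2], "twist": 0, "claw": 0}
    - {"linear": [0, 0, -2], "twist": 0, "claw": 0}
    - {"linear": [0, 0, -2], "twist": 0, "claw": 0}

```text
clock: 8.65
position: [0.5627, 0.0267, 0.2075]
ee_rot: [0.0, -0.105, 0.995, -0.0]
contact_force: [-0.2, 0.2, 5.6]
width: 0.0128
gripper_force: 70.5
```

Request:
drive_tool:
  deltas:
    - {"linear": [0, 0, -0.6], "twist": 0, "claw": 0}
    - {"linear": [0, 0, -0.6], "twist": 0, "claw": 0}
    - {"linear": [0, 0, -0.6], "twist": 0, "claw": 0}

```text
clock: 8.9
position: [0.5627, 0.0267, 0.2069]
ee_rot: [0.0, -0.105, 0.995, -0.0]
contact_force: [0.3, 0.3, 5.6]
width: 0.013
gripper_force: 70.5
```

Request:
drive_tool:
  deltas:
    - {"linear": [0, 0, -0.6], "twist": 0, "claw": 0}
    - {"linear": [0, 0, -0.6], "twist": 0, "claw": 0}
    - {"linear": [0, 0, -0.6], "twist": 0, "claw": 0}

```text
clock: 9.15
position: [0.5627, 0.0267, 0.2062]
ee_rot: [0.0, -0.105, 0.995, -0.0]
contact_force: [-0.2, 0.7, 4.5]
width: 0.0134
gripper_force: 70.6
```

Request:
drive_tool:
  deltas:
    - {"linear": [0, 0, -0.7], "twist": 0, "claw": 0}
    - {"linear": [0, 0, -0.7], "twist": 0, "claw": 0}
    - {"linear": [0, 0, -0.7], "twist": 0, "claw": 0}

```text
clock: 9.4
position: [0.5627, 0.0267, 0.2056]
ee_rot: [0.0, -0.105, 0.995, -0.0]
contact_force: [-0.1, -0.0, 4.8]
width: 0.0135
gripper_force: 70.6
```

Request:
drive_tool:
  deltas:
    - {"linear": [0, 0, -0.7], "twist": 0, "claw": 0}
    - {"linear": [0, 0, -0.7], "twist": 0, "claw": 0}
    - {"linear": [0, 0, -0.7], "twist": 0, "claw": 0}

```text
clock: 9.65
position: [0.5627, 0.0267, 0.205]
ee_rot: [0.0, -0.105, 0.995, -0.0]
contact_force: [0.1, 0.5, 6.2]
width: 0.0129
gripper_force: 70.6
```

Request:
drive_tool:
  deltas:
    - {"linear": [0, 0, -0.7], "twist": 0, "claw": 0}
    - {"linear": [0, 0, -0.7], "twist": 0, "claw": 0}
    - {"linear": [0, 0, -0.7], "twist": 0, "claw": 0}

```text
clock: 9.9
position: [0.5627, 0.0267, 0.2043]
ee_rot: [0.0, -0.105, 0.995, -0.0]
contact_force: [-0.0, -0.1, 6.3]
width: 0.0133
gripper_force: 70.7
```

Request:
drive_tool:
  deltas:
    - {"linear": [0, 0, -0.7], "twist": 0, "claw": 0}
    - {"linear": [0, 0, -0.7], "twist": 0, "claw": 0}
    - {"linear": [0, 0, -0.7], "twist": 0, "claw": 0}

```text
clock: 10.15
position: [0.5627, 0.0267, 0.2041]
ee_rot: [0.001, -0.105, 0.995, -0.0]
contact_force: [-1.2, 0.8, 8.6]
width: 0.0132
gripper_force: 71.3
```

Request:
drive_tool:
  deltas:
    - {"linear": [0, 0, 0], "twist": 0, "claw": 0}
    - {"linear": [0, 0, 0], "twist": 0, "claw": 0}

```text
clock: 10.32
position: [0.5627, 0.0267, 0.2041]
ee_rot: [0.001, -0.105, 0.995, -0.0]
contact_force: [-1.2, 0.6, 7.1]
width: 0.0131
gripper_force: 71.3
```

Bottomed (z stopped, about 9 N net). I start the clockwise turn gently.

Request:
drive_tool:
  deltas:
    - {"linear": [0, 0, 0], "twist": -3, "claw": 0}
    - {"linear": [0, 0, 0], "twist": -6, "claw": 0}
    - {"linear": [0, 0, 0], "twist": -9, "claw": 0}
    - {"linear": [0, 0, 0], "twist": -12, "claw": 0}
    - {"linear": [0, 0, 0], "twist": -15, "claw": 0}
    - {"linear": [0, 0, 0], "twist": -15, "claw": 0}

```text
clock: 10.82
position: [0.5629, 0.0269, 0.2042]
ee_rot: [0.001, 0.027, 1.0, 0.0]
contact_force: [-0.9, 0.8, 8.0]
width: 0.0131
gripper_force: 71.2
```

```bash
python3 -c "
from h import *
st()"
```

```text
10.8167 [562.94  26.89 204.17] yaw 86.91 F [-0.91  0.85  8.04] M [0.098 0.176 0.067] 0.013086908978206507 71.18063449859619
```

Request:
drive_tool:
  deltas:
    - {"linear": [0, 0, 0], "twist": -3, "claw": 0}
    - {"linear": [0, 0, 0], "twist": -6, "claw": 0}
    - {"linear": [0, 0, 0], "twist": -9, "claw": 0}
    - {"linear": [0, 0, 0], "twist": -12, "claw": 0}
    - {"linear": [0, 0, 0], "twist": -15, "claw": 0}
    - {"linear": [0, 0, 0], "twist": -15, "claw": 0}

```text
clock: 11.32
position: [0.5631, 0.027, 0.2042]
ee_rot: [0.001, 0.157, 0.988, 0.0]
contact_force: [-0.1, 0.9, 8.2]
width: 0.0135
gripper_force: 71.2
```

```bash
python3 -c "
from h import *
st()"
```

```text
11.3167 [563.09  27.02 204.16] yaw 71.9 F [-0.13  0.86  8.24] M [0.207 0.095 0.023] 0.013464345555189876 71.1538016796112
```

Request:
drive_tool:
  deltas:
    - {"linear": [0, 0, 0], "twist": -4, "claw": 0}
    - {"linear": [0, 0, 0], "twist": -8, "claw": 0}
    - {"linear": [0, 0, 0], "twist": -12, "claw": 0}
    - {"linear": [0, 0, 0], "twist": -16, "claw": 0}
    - {"linear": [0, 0, 0], "twist": -20, "claw": 0}
    - {"linear": [0, 0, 0], "twist": -24, "claw": 0}
    - {"linear": [0, 0, 0], "twist": -28, "claw": 0}
    - {"linear": [0, 0, 0], "twist": -32, "claw": 0}
    - {"linear": [0, 0, 0], "twist": -35, "claw": 0}
    - {"linear": [0, 0, 0], "twist": -35, "claw": 0}

```text
clock: 12.15
position: [0.5635, 0.0271, 0.2042]
ee_rot: [0.001, 0.447, 0.895, 0.001]
contact_force: [1.2, 0.6, 6.3]
width: 0.0132
gripper_force: 71.1
```

```bash
python3 -c "
from h import *
st()"
```

```text
12.15 [563.53  27.12 204.2 ] yaw 36.9 F [1.19 0.61 6.3 ] M [ 0.23  -0.082  0.003] 0.013176108658616995 71.07656121253967
```

Request:
drive_tool:
  deltas:
    - {"linear": [0, 0, 0], "twist": -4, "claw": 0}
    - {"linear": [0, 0, 0], "twist": -8, "claw": 0}
    - {"linear": [0, 0, 0], "twist": -12, "claw": 0}
    - {"linear": [0, 0, 0], "twist": -16, "claw": 0}
    - {"linear": [0, 0, 0], "twist": -19, "claw": 0}
    - {"linear": [0, 0, 0], "twist": -22, "claw": 0}
    - {"linear": [0, 0, 0], "twist": -25, "claw": 0}
    - {"linear": [0, 0, 0], "twist": -25, "claw": 0}

```text
clock: 12.82
position: [0.5638, 0.027, 0.2042]
ee_rot: [0.001, 0.63, 0.777, 0.001]
contact_force: [0.5, 0.9, 7.0]
width: 0.0128
gripper_force: 71.0
```

```bash
python3 -c "
from h import *
st()"
```

```text
12.8167 [563.81  27.02 204.21] yaw 11.91 F [0.55 0.88 7.03] M [ 0.116 -0.184  0.001] 0.01282286637262008 71.0180139541626
```

Request:
drive_tool:
  deltas:
    - {"linear": [0, 0, 0], "twist": -2, "claw": 0}
    - {"linear": [0, 0, 0], "twist": -2, "claw": 0}
    - {"linear": [0, 0, 1], "twist": -2, "claw": 0}
    - {"linear": [0, 0, 2], "twist": -2, "claw": 0}
    - {"linear": [0, 0, 3], "twist": -2, "claw": 0}
    - {"linear": [0, 0, 4], "twist": -2, "claw": 0}
    - {"linear": [0, 0, 5], "twist": -2, "claw": 0}
    - {"linear": [0, 0, 5], "twist": -2, "claw": 0}

```text
clock: 13.48
position: [0.5627, 0.0267, 0.2082]
ee_rot: [0.0, 0.643, 0.766, 0.0]
contact_force: [1.0, 0.5, 2.8]
width: 0.013
gripper_force: 70.4
```

```bash
python3 -c "
from h import *
st()"
```

```text
13.4833 [562.72  26.74 208.19] yaw 10.0 F [0.97 0.46 2.83] M [ 0.148 -0.428  0.011] 0.012963096911175044 70.35773277282715
```

Request:
drive_tool:
  deltas:
    - {"linear": [0, 0, 0], "twist": 0, "claw": 0}
    - {"linear": [0, 0, 0], "twist": 0, "claw": 0}
    - {"linear": [0, 0, 0], "twist": 0, "claw": 0}

```text
clock: 13.73
position: [0.5627, 0.0268, 0.2082]
ee_rot: [0.0, 0.643, 0.766, 0.0]
contact_force: [2.4, 0.0, 3.9]
width: 0.0135
gripper_force: 70.4
```

```bash
python3 -c "
from h import *
st()"
```

```text
13.7333 [562.68  26.78 208.21] yaw 10.0 F [2.41 0.01 3.89] M [ 0.125 -0.534 -0.026] 0.013464570392237267 70.37574648857117
```

Request:
drive_tool:
  deltas:
    - {"linear": [0, 0, 1], "twist": 0, "claw": 0}
    - {"linear": [0, 0, 1], "twist": 0, "claw": 0}
    - {"linear": [0, 0, 1], "twist": 0, "claw": 0}

```text
clock: 13.98
position: [0.5624, 0.0268, 0.2086]
ee_rot: [-0.0, 0.643, 0.766, -0.0]
contact_force: [3.2, 0.8, -2.7]
width: 0.0131
gripper_force: 69.5
```

```bash
python3 -c "
from h import *
st()"
```

```text
13.9833 [562.44  26.77 208.65] yaw 10.01 F [ 3.17  0.82 -2.7 ] M [ 0.065 -0.773  0.035] 0.013054094188591579 69.50695753097534
```

The stud is held at a stiff height, so it's caught, and the blade is side-loaded in x. I relieve that with a shift in +x, then lift.

Request:
drive_tool:
  deltas:
    - {"linear": [0.6, 0, 1], "twist": 0, "claw": 0}
    - {"linear": [1.0, 0, 1], "twist": 0, "claw": 0}
    - {"linear": [1.0, 0, 1], "twist": 0, "claw": 0}

```text
clock: 14.23
position: [0.5627, 0.0268, 0.2098]
ee_rot: [-0.001, 0.643, 0.766, -0.001]
contact_force: [1.4, 0.4, -2.5]
width: 0.0129
gripper_force: 69.8
```

```bash
python3 -c "
from h import *
st()"
```

```text
14.2333 [562.67  26.8  209.82] yaw 10.0 F [ 1.39  0.41 -2.51] M [ 0.116 -0.35   0.014] 0.012889355874410114 69.76256489753723
```

Request:
drive_tool:
  deltas:
    - {"linear": [0.4, 0, 0], "twist": 0, "claw": 0}
    - {"linear": [0.7, 0, 0.5], "twist": 0, "claw": 0}
    - {"linear": [0.7, 0, 1.5], "twist": 0, "claw": 0}
    - {"linear": [0.7, 0, 2.5], "twist": 0, "claw": 0}
    - {"linear": [0.7, 0, 4], "twist": 0, "claw": 0}
    - {"linear": [0.7, 0, 4], "twist": 0, "claw": 0}

```text
clock: 14.73
position: [0.5641, 0.0267, 0.2147]
ee_rot: [0.0, 0.643, 0.766, 0.0]
contact_force: [0.5, -0.7, -1.4]
width: 0.013
gripper_force: 69.8
```

```bash
python3 -c "
from h import *
st()"
```

```text
14.7333 [564.09  26.68 214.73] yaw 10.0 F [ 0.51 -0.67 -1.39] M [0.03 0.01 0.02] 0.01304380581738428 69.84938979148865
```

Request:
drive_tool:
  deltas:
    - {"linear": [0, 0, 10], "twist": 0, "claw": 0}
    - {"linear": [0, 0, 30], "twist": 0, "claw": 0}
    - {"linear": [0, 0, 50], "twist": 0, "claw": 0}
    - {"linear": [-2, -20, 57], "twist": -2, "claw": 0}
    - {"linear": [-5, -50, 57], "twist": -4, "claw": 0}
    - {"linear": [-8, -85, 57], "twist": -6, "claw": 0}
    - {"linear": [-12, -120, 57], "twist": -8, "claw": 0}
    - {"linear": [-15, -155, 57], "twist": -10, "claw": 0}
    - {"linear": [-18, -190, 57], "twist": -12, "claw": 0}
    - {"linear": [-20, -220, 57], "twist": -14, "claw": 0}
    - {"linear": [-20, -230, 57], "twist": -16.5, "claw": 0}
    - {"linear": [-20, -230, 57], "twist": -16.5, "claw": 0}

```text
clock: 15.73
position: [0.544, -0.2064, 0.2718]
ee_rot: [0.001, 0.748, 0.664, -0.0]
contact_force: [-0.2, 0.3, -1.1]
width: 0.013
gripper_force: 69.8
```

Run:
```python
from h import *
t=snap('top','t6.png');s=snap('scene','s6.png');st()
c=lambda i,x,y:cv2.resize(i[y:y+60,x:x+90],(600,400),interpolation=cv2.INTER_CUBIC)
k=lambda i,x,y:cv2.resize(i[y:y+60,x:x+60],(400,400),interpolation=cv2.INTER_CUBIC)
cv2.imwrite('pics/m6.png',cv2.cvtColor(np.hstack([k(t,282,228),k(s,282,170)]),cv2.COLOR_RGB2BGR))
```

```text
15.8333 [ 544.05 -203.04  271.69] yaw -6.49 F [-0.32  0.43 -1.19] M [-0.031 -0.021 -0.021] 0.013421196417578917 69.81989622116089
```

View pics/m6.png

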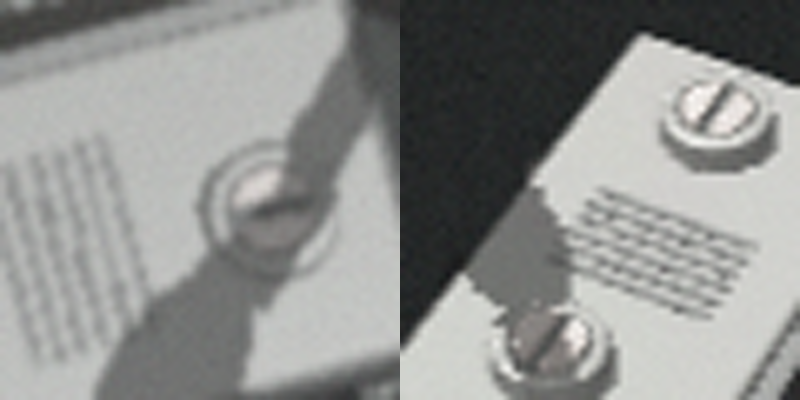

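Both slots now lie crosswise and the treated stud is low in its boss, so it is caught. I return the key.

Request:
drive_tool:
  deltas:
    - {"linear": [-4, -35, 0], "twist": 0, "claw": 0}
    - {"linear": [-8, -70, 0], "twist": 0, "claw": 0}
    - {"linear": [-12, -105, 0], "twist": 0, "claw": 0}
    - {"linear": [-16, -140, 0], "twist": 0, "claw": 0}
    - {"linear": [-19.3, -170, 0], "twist": 0, "claw": 0}
    - {"linear": [-19.3, -179.4, 0], "twist": 0, "claw": 0}
    - {"linear": [-19.3, -179.4, -20], "twist": 0, "claw": 0}
    - {"linear": [-19.3, -179.4, -55], "twist": 0, "claw": 0}
    - {"linear": [-19.3, -179.4, -90], "twist": 0, "claw": 0}
    - {"linear": [-19.3, -179.4, -115], "twist": 0, "claw": 0}
    - {"linear": [-19.3, -179.4, -128], "twist": 0, "claw": 0}
    - {"linear": [-19.3, -179.4, -128], "twist": 0, "claw": 0}

```text
clock: 16.83
position: [0.5237, -0.3787, 0.1396]
ee_rot: [-0.004, 0.745, 0.667, 0.0]
contact_force: [-0.1, 0.6, -1.1]
width: 0.0133
gripper_force: 69.9
```

Request:
drive_tool:
  deltas:
    - {"linear": [0, 0, 0], "twist": 0, "claw": 0}
    - {"linear": [0, 0, 0], "twist": 0, "claw": 0}
    - {"linear": [0, 0, 0], "twist": 0, "claw": 0}

```text
clock: 17.08
position: [0.5261, -0.3828, 0.1455]
ee_rot: [0.002, 0.746, 0.666, 0.0]
contact_force: [-0.6, -0.4, -1.2]
width: 0.0131
gripper_force: 69.9
```

Run:
```python
from h import *
st()
t=snap('top','t7.png');s=snap('scene','s7.png');st()
k=lambda i,x,y:cv2.resize(i[y:y+60,x:x+60],(400,400),interpolation=cv2.INTER_CUBIC)
cv2.imwrite('pics/m7.png',cv2.cvtColor(np.hstack([k(t,495,250),k(s,110,310)]),cv2.COLOR_RGB2BGR))
```

```text
17.0833 [ 526.11 -382.75  145.45] yaw -6.44 F [-0.64 -0.45 -1.15] M [0.011 0.015 0.017] 0.013111504946043342 69.8667061328888
17.1833 [ 525.64 -382.92  145.08] yaw -6.47 F [ 0.76 -0.89 -0.14] M [0.022 0.028 0.018] 0.013035768525327838 69.86600518226624
```

Request:
drive_tool:
  deltas:
    - {"linear": [-0.4, 0, -8], "twist": 0, "claw": 0}
    - {"linear": [-0.4, 0, -16], "twist": 0, "claw": 0}
    - {"linear": [-0.4, 0, -22], "twist": 0, "claw": 0}
    - {"linear": [-0.4, 0, -28], "twist": 0, "claw": 0}
    - {"linear": [-0.4, 0, -32], "twist": 0, "claw": 0}
    - {"linear": [-0.4, 0, -32], "twist": 0, "claw": 0}

```text
clock: 17.68
position: [0.5242, -0.3823, 0.1098]
ee_rot: [-0.001, 0.746, 0.666, 0.0]
contact_force: [0.0, 0.9, -1.5]
width: 0.0128
gripper_force: 69.8
```

Request:
drive_tool:
  deltas:
    - {"linear": [0, 0, -8], "twist": 0, "claw": 0}
    - {"linear": [0, 0, -16], "twist": 0, "claw": 0}
    - {"linear": [0, 0, -22], "twist": 0, "claw": 0}
    - {"linear": [0, 0, -27], "twist": 0, "claw": 0}
    - {"linear": [0, 0, -30], "twist": 0, "claw": 0}
    - {"linear": [0, 0, -31.5], "twist": 0, "claw": 0}
    - {"linear": [0, 0, -31.5], "twist": 0, "claw": 0}
    - {"linear": [0, 0, -31.5], "twist": 0, "claw": 0}
    - {"linear": [0, 0, -31.5], "twist": 0, "claw": 0}

```text
clock: 18.43
position: [0.5242, -0.3824, 0.0804]
ee_rot: [-0.0, 0.746, 0.666, 0.0]
contact_force: [-2.1, 2.7, 4.7]
width: 0.0132
gripper_force: 70.4
```

Seated on its shoulders. I release and rise.

Request:
drive_tool:
  deltas:
    - {"linear": [0, 0, 0], "twist": 0, "claw": 0.5}
    - {"linear": [0, 0, 0], "twist": 0, "claw": 0.5}
    - {"linear": [0, 0, 0], "twist": 0, "claw": 0.5}
    - {"linear": [0, 0, 0], "twist": 0, "claw": 0.5}
    - {"linear": [0, 0, 0], "twist": 0, "claw": 0.5}
    - {"linear": [0, 0, 0], "twist": 0, "claw": 0.5}

```text
clock: 18.93
position: [0.5245, -0.3827, 0.0797]
ee_rot: [0.0, 0.746, 0.666, 0.0]
contact_force: [-0.3, 0.5, 0.3]
width: 0.0426
gripper_force: 0.0
```

Request:
drive_tool:
  deltas:
    - {"linear": [0, 0, 5], "twist": 0, "claw": 0.5}
    - {"linear": [0, 0, 20], "twist": 0, "claw": 0.5}
    - {"linear": [0, 0, 50], "twist": 0, "claw": 0.5}
    - {"linear": [0, 0, 90], "twist": 0, "claw": 0.5}
    - {"linear": [0, 0, 130], "twist": 0, "claw": 0.5}
    - {"linear": [0, 0, 160], "twist": 0, "claw": 0.5}
    - {"linear": [-30, 0, 180], "twist": 0, "claw": 0.5}
    - {"linear": [-70, 0, 180], "twist": 0, "claw": 0.5}
    - {"linear": [-110, 0, 180], "twist": 0, "claw": 0.5}
    - {"linear": [-150, 0, 180], "twist": 0, "claw": 0.5}
    - {"linear": [-170, 0, 180], "twist": 0, "claw": 0.5}
    - {"linear": [-170, 0, 180], "twist": 0, "claw": 0.5}

```text
clock: 19.93
position: [0.3503, -0.3819, 0.2607]
ee_rot: [-0.001, 0.747, 0.665, -0.001]
contact_force: [-0.7, 0.5, -0.0]
width: 0.0426
gripper_force: 0.0
```

Run:
```python
from h import *
t=snap('top','t8.png');s=snap('scene','s8.png');st()
k=lambda i,x,y:cv2.resize(i[y:y+60,x:x+60],(400,300),interpolation=cv2.INTER_CUBIC)
t0=cv2.imread('pics/t0.png')[...,::-1];s0=cv2.imread('pics/s0.png')[...,::-1]
cv2.imwrite('pics/m8.png',cv2.cvtColor(np.vstack([np.hstack([k(a,495,250),k(b,110,310)])for a,b in((t0,s0),(t,s))]),cv2.COLOR_RGB2BGR))
```

```text
20.0333 [ 354.24 -382.88  260.65] yaw -6.58 F [ 0.5  -0.27  0.29] M [0.006 0.023 0.013] 0.04278596125018877 0.0
```

View pics/m8.png

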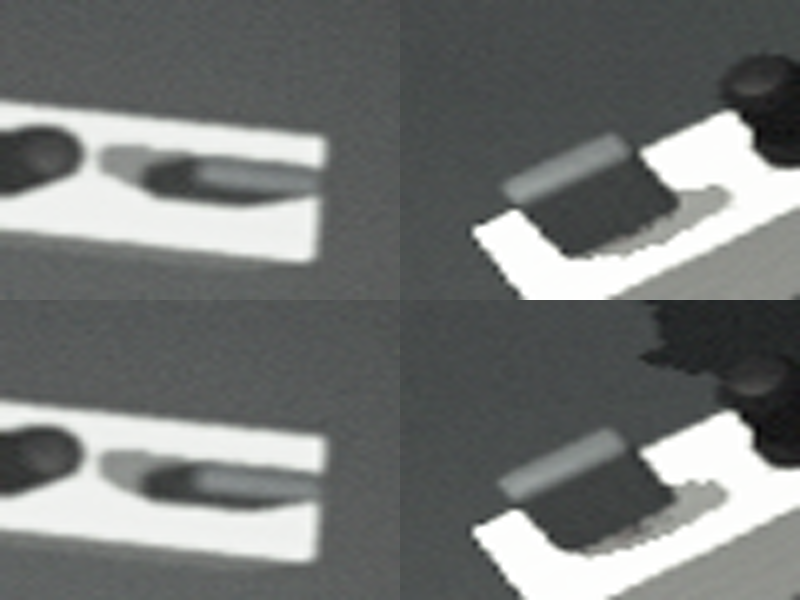

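The key stands as it did before, within a pixel, and the robot is clear of everything.

```bash
python3 -c "
from h import *
print(manip.sign_off())"
```

```text
the job is handed in; nothing more can be done
None
```

I handed the job in at about 20 s: in the last pictures both studs' slots lie crosswise, the treated stud is low in its boss, and the key is back in its own pocket within about a pixel of where it began; the hand-in returned no verdict.

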